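Fish the fallen drawer pull out of the deep rack with the hook

TASK

The arched drawer pull has dropped to the bottom of one of the deep bays of the plywood rack. Take the hook picker by its wooden handle, fish the pull out by its arch without touching it with the fingers, and stand it upright with its whole backplate on the plywood drawer front. Then unhook it and hang the picker back in its fork stand.

Things in the scene. Friction and masses are not known exactly. Their poses are not given: they have to be found in the camera images.
- pull_center (a point): Middle of the steel pull, 29 mm above its underside: backplate 36x52 (x,y), 8 thick; on it, in the y-z plane, a 7 mm bar arch, 40 wide, peaked, underside of peak 50 mm up. Stands in 1 of 3 bays (inside 110 x 73 mm, floor 10 and rim 110 mm above table) of the fixed plywood rack, turned under 20 deg; >60 mm free before its arch on the -x side, less behind. 0.11-0.22 kg. Knob, hinge in the other bays.
- picker_grip (a point): Middle of picker's upright wooden handle, 24 mm square, 76 long. Below on its axis: collar 48 across, underside 45 mm below this point; 8 mm shank; at its foot an 8 mm tongue along the picker's +x, underside 155 and top 147 mm below this point, with upturned tip 32 mm from the shank axis, its top 137 below; gap shank to tip 24 mm. Starts hung in the stand, x along the stand's x. 0.13-0.25 kg.
- stand: Fixed dark steel fork stand, 140 mm high. Origin on the table right below the hung picker's axis. Two level arms along x, 24 mm apart, each 20 wide: slot from x -30 (open end) to +45 mm (crossbar). The collar rests on both arms, shank in the slot, handle's middle then 185 mm above the table. With the tongue along the slot the picker lifts straight up out and lowers straight down in.
- panel: Fixed plywood drawer front lying flat on the table, 220 x 260 mm (x, y), 18 mm thick; origin at the centre of its underside, z up. A loose tape measure (66 x 34 mm, 62 mm high) stands on it near x +68, y -90 mm in the panel's frame; the rest of it is clear.
Things that resemble listed ones, but are neither listed nor needed, are in the scene too. Leave any red look-alike of the part that bears pull_center alone.

How it is judged:
On the way:
1. the pull hangs on the hook, lifted clear above the rim of the rack (height (world z) of pull_center above 0.14 m and contact force between pull and picker above 0.3 N), for 0.2 s.
At the end, for the whole second after the job is handed in: Pull upright (10 degrees), at rest on the drawer front, off the hook, its centre within 92 mm (x) and 112 mm (y) of the panel's centre; picker hanging upright (10 degrees), at rest in the fork stand, its handle within 22 mm (x), 15 mm (y) and 10 mm (z) of where it first hung (x of pull_center in the frame of panel between -0.092 and 0.092 m and y of pull_center in the frame of panel between -0.112 and 0.112 m and z of pull_center in the frame of panel between 0.039 and 0.053 m and angle between each of pull_center, picker_grip's own z axis and vertical below 0.17 rad and x of picker_grip in the frame of stand between -0.022 and 0.022 m and y of picker_grip in the frame of stand between -0.015 and 0.015 m and z of picker_grip in the frame of stand between 0.175 and 0.195 m and linear speed of each of pull, picker below 0.03 m/s and contact force between pull and picker below 0.05 N); the robot touches nothing.
It fails at once if the fingers touch the pull (contact force between the fingers and pull above 0.5 N).
It also fails if it takes over 64 s, if anything falls off the work surface, if the arm or the gripper's body presses on something with over 40 N, if the wrist force passes 120 N, or if a joint passes its speed limit or range.

ROBOT

A 6-joint arm with a two-finger parallel gripper is mounted at the origin on the work surface. World frame = base frame: x ahead of the robot, y to its left, z up, the work surface at z = 0. Lengths are in m, angles in rad, forces in N, time in s.
With the tool pointing down it reaches from about 0.35 to 1 m from the base axis. Payload 7.1 kg.
Tool frame: the origin (TCP) lies between the finger pads; the fingertips stand 22 mm ahead of it and the grasp point (between the pads) lies 3 mm ahead of it; z points along the fingers, y is the line along which they close (so a half turn about z gives the same grasp; the last joint's range is limited). The gripper opens to 85 mm and grips with 20 to 120 N. Pads are 22 mm wide; open, the fingers measure 114 mm over their backs; the gripper's body (76 mm by 85 mm) begins 54 mm behind the grasp point. The pads swing forward as they close: fully open they stand 13 mm farther back than shut.
Start: joints at [-1.353, 0.423, 1.63, -0, 1.089, -0.019], TCP at [0.147, -0.608, 0.221] pointing down, gripper open.
Joint ranges: [-3, 3], [-0.9, 2.11], [0.09, 2.58], [-1.31, 4.45], [0.11, 2.69], [-2.54, 2.54]. Speed limits (rad/s): [2.39, 2.39, 3.01, 3.14, 3.14, 3.14].

INTERFACE

Orientations are given as a rotation vector (axis times angle).
In Python, from rig import manip gives the robot as it stands. The module is installed in compiled form; this text tells all that it offers. Calls block until the motion is done:
- manip.move_to(position, orientation): joint-space move of the TCP to a pose.
- manip.servo_line(position, orientation=None, rate=0.15): straight line of the TCP; orientation=None keeps the orientation; rate is the mean speed in m/s.
- manip.set_joints(angles): joint-space move.
- manip.command_gripper(opening, f_grip=None): finger opening in m; f_grip is the grip in N (None keeps the last); returns when the fingers have stopped.
- manip.hold(seconds).
- manip.solve_ik(position, orientation): joint angles nearest the present ones, or None.
- manip.camera(name): name is "side" or "top"; returns a dict with "image" (384x512x3 uint8, red, green, blue), "fx", "fy", "cx", "cy" (pixels), "k1" (the pictures are not rectified: a ray, as slopes to the right and down, at radius r is drawn at 1 + k1 r^2 times it, then the intrinsics apply), "cam_to_world" (4x4, takes a point from camera to world coordinates). Camera axes: x right, y down, z forward; pixel columns grow to the right and rows downward; lengths in m; the calibration is good to about 2 mm. A picture is of the moment at which its call begins. There is no depth.
A pose or a line that the arm cannot do raises manip.IKError and nothing moves.
- manip.sign_off(): hands the job in; it is judged then, once.
Readings, each from a call of its own:
- manip.get_time(): time.
- manip.get_joint_positions(): joint angles.
- manip.get_joint_vel(): joint speeds.
- manip.get_tau(): joint torques, N m.
- manip.get_position(): TCP position.
- manip.get_ee_rot(): TCP orientation.
- manip.get_contact_force(): force on the tool from outside, world axes, zero at the start.
- manip.get_torque(): the same for the moment, N m.
- manip.get_width(): finger opening in m.
- manip.get_grip_force(): force on a finger pad.
Only numpy, scipy, OpenCV 4.12 (cv2) and the standard library are available. Lean on these libraries where they do the work, as an engineer would, in place of code of your own. Each camera call takes 0.05 s, during which the arm holds its last target. There are 200 camera calls.

## Working session

There is one attempt and no reset: what is moved stays moved. The work goes in short steps, each a Python script; the robot and the scene stay as the last script left them, time stands still between calls to the robot, and variables do not carry over. Pictures are saved under pics/ and viewed, at most 10 in all, crops included, and the job is handed in when it is done.

```bash
mkdir -p pics
cat > h.py <<'E'
import numpy as np, cv2
from rig import manip
def shot(n,f):
    c=manip.camera(n); np.savez(f'pics/{f}.npz',**c); cv2.imwrite(f'pics/{f}.png',c['image'][:,:,::-1]); return c
def ld(f): return dict(np.load(f'pics/{f}.npz'))
def ray(c,u,v):
    d=np.array([(u-c['cx'])/c['fx'],(v-c['cy'])/c['fy']]); s=d.copy()
    for _ in range(30): s=d/(1+c['k1']*(s@s))
    T=c['cam_to_world']; return T[:3,3],T[:3,:3]@np.array([*s,1])
def atz(c,u,v,z):
    o,d=ray(c,u,v); return o+d*(z-o[2])/d[2]
def proj(c,p):
    T=c['cam_to_world']; q=T[:3,:3].T@(np.array(p)-T[:3,3]); s=q[:2]/q[2]; s=s*(1+c['k1']*(s@s))
    return np.array([c['fx']*s[0]+c['cx'],c['fy']*s[1]+c['cy']])
E
python3 - <<'E'
from h import *
a=shot('top','t0');b=shot('side','s0')
for c in(a,b):print(c['fx'],c['k1'],c['cam_to_world'].round(3))
print(manip.get_ee_rot())
for f in('t0','s0'):
    cv2.imwrite(f'pics/{f}b.png',cv2.resize(cv2.imread(f'pics/{f}.png'),(800,600),interpolation=cv2.INTER_CUBIC))
E
```

```text
385.2932275527889 -0.08584571400236482 [[-0.157 -0.965  0.208  0.367]
 [-0.988  0.154 -0.033  0.041]
 [ 0.    -0.211 -0.978  1.142]
 [ 0.     0.     0.     1.   ]]
496.2149833338904 -0.04907160061939329 [[-0.809 -0.366  0.46   0.039]
 [-0.588  0.52  -0.62   0.724]
 [-0.012 -0.772 -0.635  0.854]
 [ 0.     0.     0.     1.   ]]
[-3.11821614e+00 -3.70973750e-01  2.01239889e-04]
```

View pics/t0b.png

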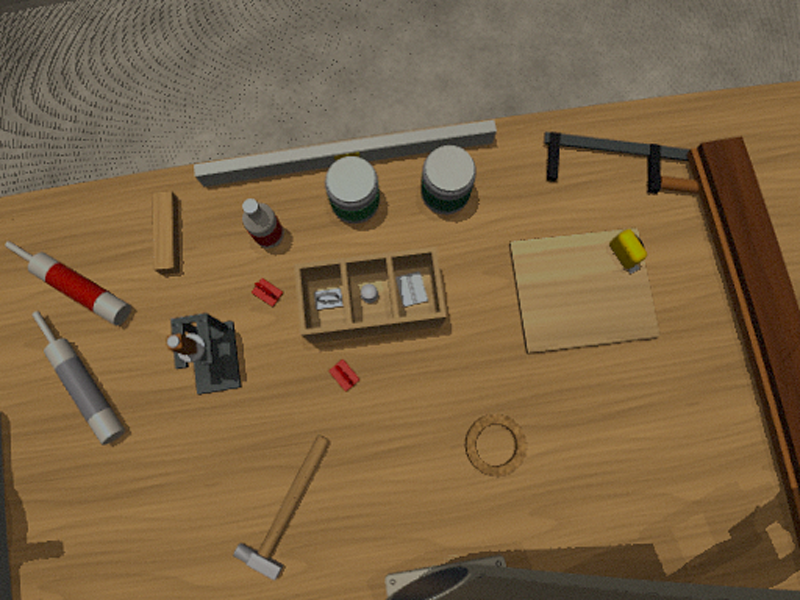

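View pics/s0b.png

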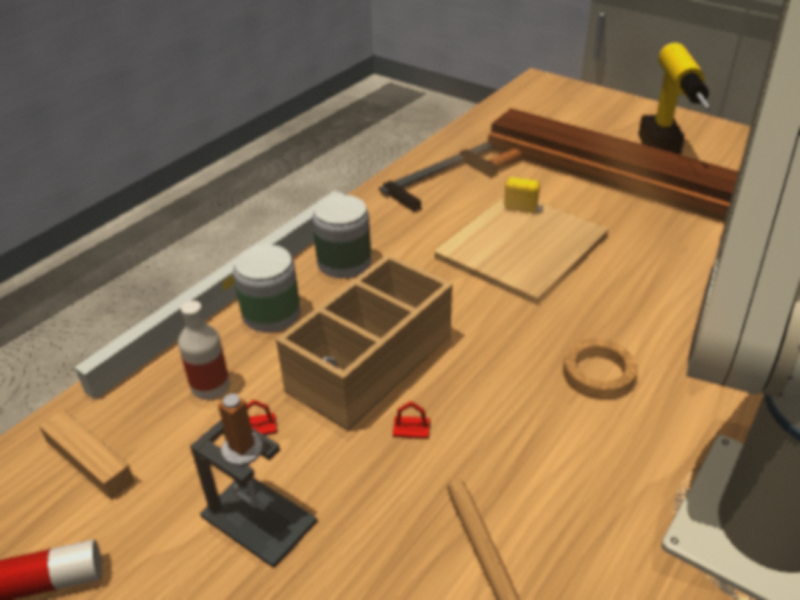

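The top view shows several candidates:
- Steel pull with an arch in the left bay, (329,298).
- Knob in the middle bay, (369,293).
- Hinge in the right bay, (413,290).
- Red look-alikes at (267,291) and (345,375).

The picker is at (180,345) in the dark stand, and the panel is centred near (585,291). I choose the left-bay part and check it with crops.

Run:
```python
from h import *
I=cv2.imread('pics/t0.png'); S=cv2.imread('pics/s0.png')
a=cv2.resize(I[160:220,185:290],(800,457),interpolation=cv2.INTER_CUBIC)   # s=7.619
b=cv2.resize(I[192:257,95:165],(400,371),interpolation=cv2.INTER_CUBIC)  # 5.714
# left: rack crop; compose
cv2.imwrite('pics/c1.png',cv2.resize(I[160:220,185:265],(800,600),interpolation=cv2.INTER_CUBIC)) #10x
L=cv2.resize(I[195:255,100:160],(400,400),interpolation=cv2.INTER_CUBIC) #6.667
R=cv2.resize(S[245:365,115:215],(400,480),interpolation=cv2.INTER_CUBIC) #4x
cv2.imwrite('pics/c2.png',np.hstack([np.pad(L,((0,80),(0,0),(0,0))),R]))
```

```text
(no output)
```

View pics/c1.png

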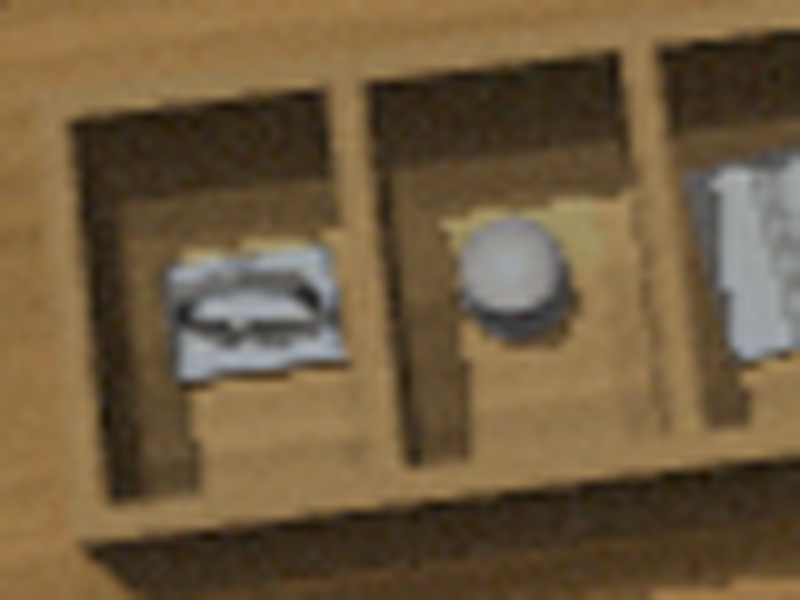

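View pics/c2.png

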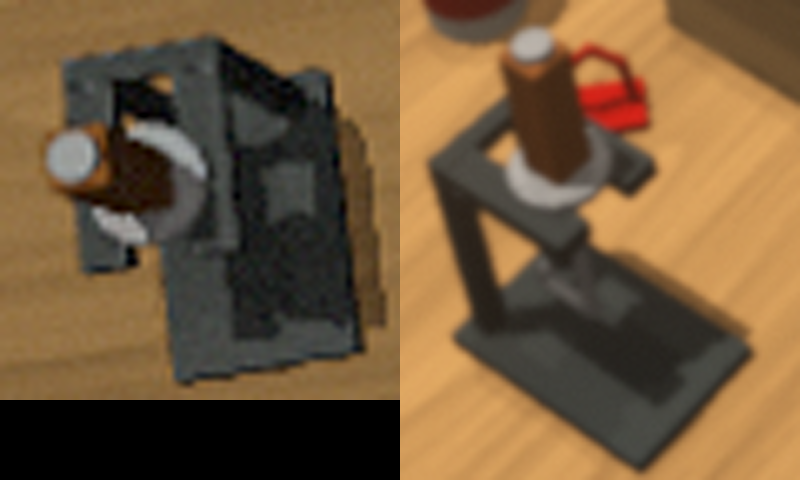

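Run:
```python
from h import *
t=ld('t0');s=ld('s0')
m=lambda x,y,k,u0,v0:((x+.5)/k-.5+u0,(y+.5)/k-.5+v0)
P=lambda x,y,z:atz(t,*m(x,y,10,185,160),z)
print('plate');c=np.array([P(*q,.018) for q in[(165,265),(325,245),(348,358),(180,382)]]);print(c.round(4),c.mean(0).round(4))
print([np.linalg.norm(c[i]-c[(i+1)%4]).round(4) for i in range(4)])
print('arch peak',P(252,275,.065))
print('bay top corners',*[P(*q,.11).round(4) for q in[(70,122),(328,90),(375,470),(108,502)]])
T=lambda x,y,z:atz(t,*m(x,y,6.667,100,195),z)
print('arms outer',*[T(*q,.14).round(4) for q in[(65,65),(80,270),(215,40),(238,250)]])
print('collar',T(150,183,.146))
print('cap',T(72,153,.223),T(72,153,.227))
o1,d1=ray(t,*m(72,153,6.667,100,195));o2,d2=ray(s,*m(132,44,4,115,245))
A=np.c_[d1,-d2];x=np.linalg.lstsq(A,o2-o1,rcond=None)[0];print('tri',o1+d1*x[0],o2+d2*x[1])
k=lambda x,y:((x+.5)/1.5625-.5,(y+.5)/1.5625-.5)
c=np.array([atz(t,*k(*q),.018) for q in[(511,241),(641,230),(658,337),(527,352)]]);print('panel',c.round(4),c.mean(0).round(4))
print('tape',atz(t,*k(628,245),.062))
```

```text
plate
[[0.6409 0.1602 0.018 ]
 [0.6394 0.112  0.018 ]
 [0.6042 0.1099 0.018 ]
 [0.6048 0.1604 0.018 ]] [0.6223 0.1356 0.018 ]
[np.float64(0.0483), np.float64(0.0353), np.float64(0.0504), np.float64(0.0361)]
arch peak [0.62257627 0.13089199 0.065     ]
bay top corners [0.6629 0.1714 0.11  ] [0.6607 0.0993 0.11  ] [0.5529 0.1013 0.11  ] [0.5555 0.1743 0.11  ]
arms outer [0.6004 0.3971 0.14  ] [0.5175 0.3979 0.14  ] [0.601  0.3356 0.14  ] [0.5158 0.3345 0.14  ]
collar [0.54654875 0.36498398 0.146     ]
cap [0.54804273 0.36768111 0.223     ] [0.54725328 0.36625855 0.227     ]
tri [0.54790328 0.36742982 0.22370658] [0.54700061 0.36683424 0.22331661]
panel [[ 0.6799 -0.2319  0.018 ]
 [ 0.6626 -0.4943  0.018 ]
 [ 0.4485 -0.4752  0.018 ]
 [ 0.4615 -0.219   0.018 ]] [ 0.5631 -0.3551  0.018 ]
tape [ 0.62574764 -0.44083139  0.062     ]
```

Left bay confirmed: grey plate (48–50 × 36 mm measured) with its arch, at (0.622, 0.135), yaw about 1°. The stand and picker agree at (0.547, 0.367), with handle top at 0.2235 against the expected 0.223. Next I grasp the picker.

```bash
cat >> h.py <<'E'
R=[np.pi,0,0]
def go(x,y,gz,rate=.15): manip.servo_line([x,y,gz+.003],R,rate)   # gz = height of picker_grip
def st(l): print(l,manip.get_time(),np.round(manip.get_position(),4),np.round(manip.get_width(),4),np.round(manip.get_contact_force(),2))
E
python3 - <<'E'
from h import *
for p in[(.547,.3665,.19),(.58,.134,.36),(.56,-.34,.36),(.5,-.34,.2)]: print(manip.solve_ik(p,R))
manip.move_to([.547,.3665,.30],R)
go(.547,.3665,.185,.1); st('at')
manip.command_gripper(.015,60); st('grip')
go(.547,.3665,.335,.12); st('up')
c=shot('side','s1'); t=shot('top','t1')
S=c['image'][:,:,::-1];T=t['image'][:,:,::-1]
cv2.imwrite('pics/c3.png',np.hstack([cv2.resize(S[180:380,60:260],(400,400)),cv2.resize(T[150:270,90:210],(400,400))]))
E
```

```text
[ 5.72245109e-01  5.05033196e-01  1.57406937e+00 -4.44089210e-16
  1.06249009e+00  2.14304144e+00]
[ 2.07058685e-01  2.52627408e-01  1.54843567e+00 -4.44089210e-16
  1.34052957e+00  1.77785501e+00]
[-5.63820288e-01  3.51998957e-01  1.41268007e+00 -4.44089210e-16
  1.37691363e+00  1.00697604e+00]
[-6.16858780e-01  4.17541544e-01  1.69284627e+00 -4.44089210e-16
  1.03120484e+00  9.53937547e-01]
at 5.0333 [0.5475 0.3668 0.1888] 0.0855 [-0.   -0.48  1.28]
grip 5.625 [0.5473 0.3668 0.1884] 0.0228 [-0.01  0.71  1.88]
up 7.025 [0.5466 0.3662 0.3369] 0.0228 [-0.27  0.23 -2.18]
```

View pics/c3.png

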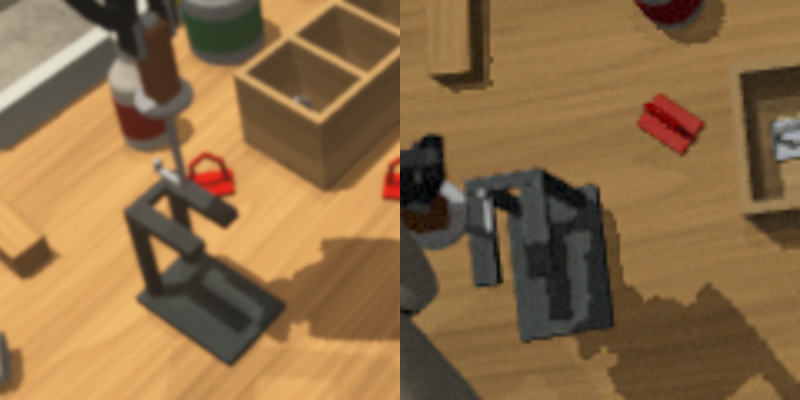

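The picker is held straight: handle in the fingers at (155,60), shank down to the upturned tongue at (170,175), clear of the fork. Next: over the bay, down in front of the arch, under the peak, and up a little.

Run:
```python
from h import *
y=.134
go(.579,y,.335,.2); manip.hold(.2); st('over')
go(.579,y,.181,.1); st('down')
go(.6065,y,.181,.05); st('under')
f0=manip.get_contact_force()
shot('top','t2')
go(.6065,y,.21,.04); manip.hold(.3); st('lift')
print(manip.get_contact_force()-f0)
shot('top','t3');shot('side','s3')
a=[cv2.resize(cv2.imread(f'pics/{n}.png')[150:230,170:290],(400,267),interpolation=cv2.INTER_CUBIC) for n in('t2','t3')]
b=cv2.resize(cv2.imread('pics/s3.png')[130:264,150:350],(400,267),interpolation=cv2.INTER_CUBIC)
cv2.imwrite('pics/c4.png',np.vstack([np.hstack(a),np.hstack([b,b*0])]))
```

```text
over 8.65 [0.5789 0.1348 0.3379] 0.0227 [ 0.38 -0.52 -1.96]
down 10.3417 [0.5794 0.1341 0.1847] 0.0229 [-0.21 -0.44 -1.86]
under 11.0417 [0.6063 0.1339 0.1837] 0.0228 [ 0.22  0.38 -1.62]
lift 12.2667 [0.6064 0.134  0.2128] 0.0227 [ 0.88 -0.16 -3.84]
[ 0.65144634 -0.54282121 -2.22406327]
```

View pics/c4.png

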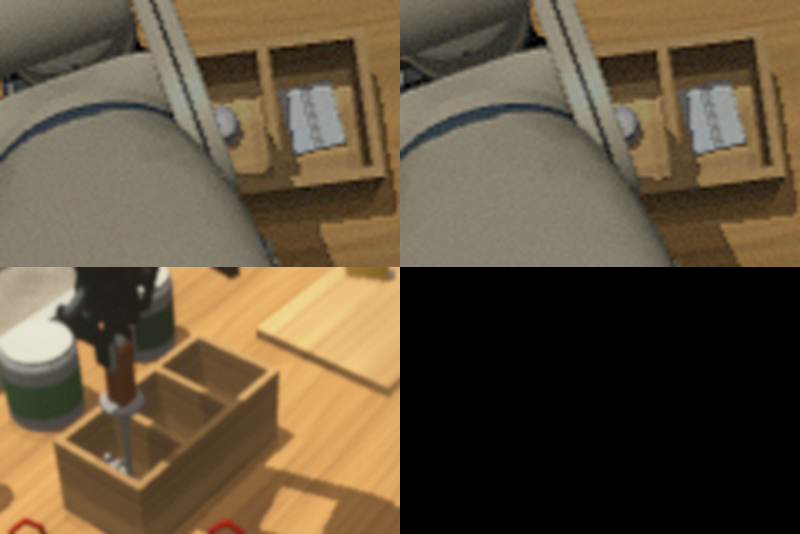

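The top view is blocked by the arm, but the side view shows the shank in the bay at (125,430) and the wrist carries 2.2 N more, so the pull is hooked. Lift and look.

Run:
```python
from h import *
go(.6065,.134,.365,.08); manip.hold(.5); st('high')
shot('side','s4')
cv2.imwrite('pics/c5.png',cv2.resize(cv2.imread('pics/s4.png')[60:240,120:320],(660,594),interpolation=cv2.INTER_CUBIC))
```

```text
high 14.9583 [0.6065 0.134  0.368 ] 0.023 [-1.22  0.19 -3.66]
```

View pics/c5.png

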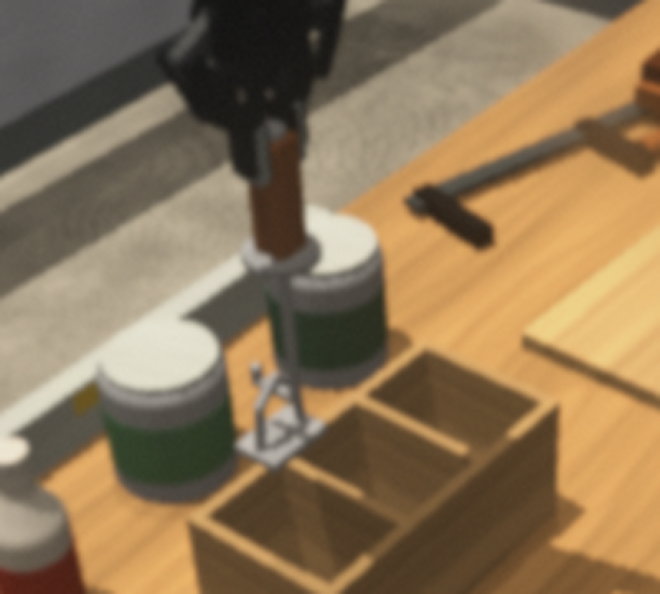

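The pull hangs level by its arch, plate at (280,440), above the rim. Carry it to the panel, set it down and look.

Run:
```python
from h import *
x,y=.549,-.325
go(x,y,.365,.13); manip.hold(.8); st('over')
go(x,y,.235,.1); manip.hold(.7); st('low')
go(x,y,.209,.03); manip.hold(.2); st('touch')
go(x,y,.197,.04); st('down')
shot('side','s5');shot('top','t5')
cv2.imwrite('pics/c6.png',np.hstack([cv2.resize(cv2.imread('pics/s5.png')[60:210,260:410],(400,400),interpolation=cv2.INTER_CUBIC),cv2.resize(cv2.imread('pics/t5.png')[130:240,310:420],(400,400),interpolation=cv2.INTER_CUBIC)]))
```

```text
over 19.5167 [ 0.549 -0.325  0.368] 0.0228 [ 1.13  0.41 -3.74]
low 21.6667 [ 0.549 -0.325  0.238] 0.0228 [ 0.44 -0.5  -2.74]
touch 22.8833 [ 0.5491 -0.3251  0.2122] 0.0228 [ 0.54 -0.67 -1.19]
down 23.3333 [ 0.5488 -0.3249  0.1995] 0.0229 [-0.23  0.06 -2.34]
```

View pics/c6.png

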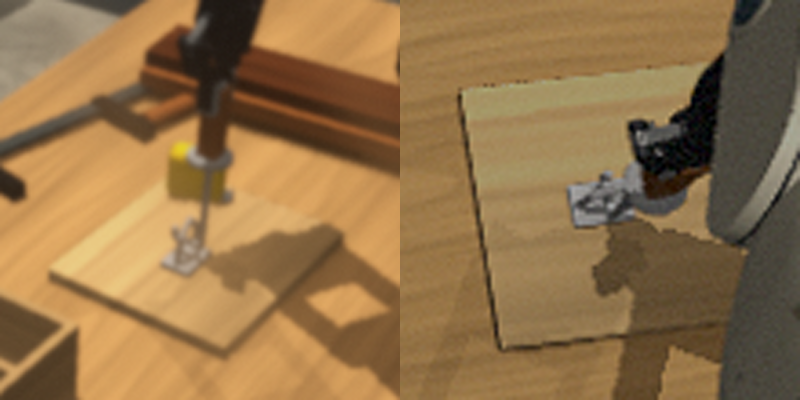

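The pull stands flat on the panel, plate at (185,262) in the side half and (600,200) in the top half, well inside the edges. I'll back the hook out and return the picker.

Run:
```python
from h import *
x,y=.549,-.325
go(x,y,.194,.03)
go(x-.055,y,.194,.06); st('out')
go(x-.055,y,.36,.15); st('up')
shot('side','s6')
go(.5,.134,.36,.2); X,Y=.547,.3665
go(X,Y,.36,.2); manip.hold(.3); st('over stand')
go(X,Y,.205,.1); st('in')
shot('side','s7')
cv2.imwrite('pics/c7.png',np.hstack([cv2.resize(cv2.imread('pics/s6.png')[60:210,260:410],(400,400),interpolation=cv2.INTER_CUBIC),cv2.resize(cv2.imread('pics/s7.png')[210:370,90:250],(400,400),interpolation=cv2.INTER_CUBIC)]))
```

```text
out 24.75 [ 0.4944 -0.3251  0.1971] 0.0231 [ 0.82  0.26 -2.03]
up 26.0083 [ 0.4936 -0.3247  0.3618] 0.0228 [-0.61  0.19 -1.58]
over stand 30.1333 [0.5471 0.366  0.3633] 0.023 [-0.86  0.64 -1.83]
in 31.8333 [0.5474 0.3668 0.2087] 0.0227 [ 0.32 -0.37 -1.95]
```

View pics/c7.png

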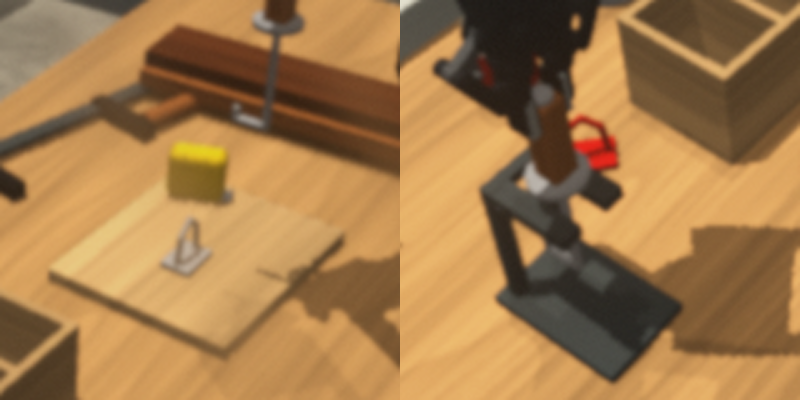

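The pull stands free on the panel at (185,250), off the hook. The picker's shank is in the slot and its collar is about 20 mm above the arms at (560,180). Lower, release, withdraw.

Run:
```python
from h import *
X,Y=.547,.3665
go(X,Y,.1855,.04); st('set')
manip.command_gripper(.085); st('open'); manip.hold(.2)
go(X,Y,.33,.1); manip.hold(.5); st('clear')
shot('side','s8')
cv2.imwrite('pics/c8.png',np.hstack([cv2.resize(cv2.imread('pics/s8.png')[60:210,260:410],(400,400),interpolation=cv2.INTER_CUBIC),cv2.resize(cv2.imread('pics/s8.png')[210:370,90:250],(400,400),interpolation=cv2.INTER_CUBIC)]))
```

```text
set 32.5167 [0.5467 0.3663 0.1883] 0.0226 [-2.01 -0.69  2.37]
open 33.1417 [0.547  0.3665 0.1885] 0.0847 [-0.12 -0.04 -0.2 ]
clear 35.4333 [0.547  0.3665 0.333 ] 0.0851 [0.17 0.65 0.93]
```

View pics/c8.png

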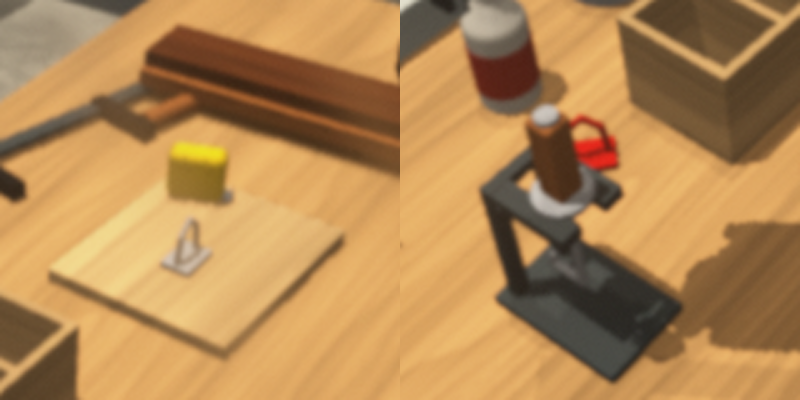

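The picker hangs upright in the fork (collar on the arms at (562,190)) and the pull stands on the panel at (187,250).

```bash
python3 -c "
from rig import manip
print(manip.sign_off())"
```

```text
the job is handed in; nothing more can be done
None
```

I handed the job in at about 35 s: the pull stands upright and off the hook on the drawer front, and the picker hangs back in its fork stand (both seen in the last picture; no verdict was returned).

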